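# Raise the line laser to its second stop

## Robot

A 7-joint arm with a two-finger parallel gripper is mounted at the origin on a cart in front of the work surface, level with it; the furniture and walls round the work are solid. World frame = base frame: x ahead of the robot, y to its left, z up, the work surface at z = 0. Lengths are in m, angles in rad, forces in N, time in s.
With the tool pointing down it reaches from about 0.4 to 0.85 m from the base axis. Payload 4.5 kg.
Tool frame: the origin (TCP) lies at the very end of the fingers, on their centre line; the grasp point (between the pads) lies 19 mm behind it (robot.pinch_z is the z of the grasp point in the tool frame, in m); z points along the fingers, y is the line along which they close (so a half turn about z gives the same grasp; the last joint's range is limited). The gripper opens to 88 mm and grips with 3 to 60 N. Pads are 18 mm wide; open, the fingers measure 123 mm over their backs; the gripper's body (75 mm by 187 mm) begins 45 mm behind the grasp point.
Start: joints at [1.323, 0.689, -0.195, 1.565, 0.157, 0.902, -0.215], TCP at [0.174, -0.6, 0.239] pointing down, gripper open.
Joint ranges: [-3.01, 3.01], [-0.46, 2.08], [-1.47, 1.51], [0.13, 2.56], [-1, 4.14], [0.04, 2.09], [-2.66, 2.66]. Speed limits (rad/s): [2.57, 2.57, 3.14, 3.14, 3.14, 3.14, 3.14].

## Interface

Orientations are given as a unit quaternion [w, x, y, z].
In Python, from rig import robot gives the robot as it stands.
- The arm moves only by the tool play_rows, never from a script. Its argument "rows" is text: rows parted by semicolons, each of 6 numbers parted by spaces: the shift along the tool's x, y, z as a fraction of full scale, then the turn, a rotation vector about the tool's x, y, z as a fraction of full scale. A call has exactly 8 rows; each row is the pose to reach, as a shift and turn from the pose commanded when the call began, along the tool's axes at that moment, turning the shorter way round; what a row does not reach only later rows make up. Full scale, the value 1, is 300 mm for a shift and 180 degrees for a turn. A row lasts 1/12 s, in which the tool goes at most 41.7 mm and 7.16 degrees, less where a joint would pass 70% of its speed; a pose out of reach is approached as far as the arm can. A call with a number of a shift or a turn outside -1 to 1 is refused whole. A call with a gripper value outside its range is refused whole. "grip" is the opening, from -1 (shut) to 1 (fully open), set as the call begins (left out, the last holds). The fingers move at their own pace and stop on an object; "grip_force" is the grip in N (left out, the last holds). Time passes only in rows, so rows that repeat a pose let the fingers close, or fill a call up. It gives the time, the measured TCP pose, the force, the opening and the grip force at its end, in the units of the state.
- robot.observe(): the state, without advancing time (a new reading comes with each control period).
- robot.grab_frame(name): name is "scene" or "side" or "wrist"; returns a dict with "image" (480x640x3 uint8, red, green, blue), "K" (3x3 intrinsics, pixels), "extrinsics" (4x4, takes a point from world to camera coordinates). Camera axes: x right, y down, z forward; pixel columns grow to the right and rows downward; lengths in m; the calibration is good to about 2 mm. A picture is of the moment at which its call begins. There is no depth.
- robot.close_job(): hands the job in; it is judged then, once.
The state is a dict: "time": time; "joint_positions": joint angles; "qd": joint speeds; "joint_torque": joint torques, N m; "tcp_pos": TCP position; "tool_rot": TCP orientation; "wrist_force": force on the tool from outside, world axes, zero at the start; "moment": the same for the moment, N m; "width": finger opening in m; "grasp_force": force on a finger pad.
Only numpy, scipy, OpenCV 4.12 (cv2) and the standard library are available. Lean on these libraries where they do the work, as an engineer would, in place of code of your own. Each camera call takes 0.05 s, during which the arm holds its last target. There are 200 camera calls.

## Task

Start up the line laser from its grey control box by pressing the green key, then the yellow key, then the blue key, one at a time and each fully down, without pressing the red one. Then grip the yellow laser head on its stand so that the orange button in its side is squeezed in, pull the head straight up past the first stop to the second stop at the end of its travel, and finish while still holding it up there with the button squeezed. Leave the tape measure, the pack of fasteners and the screwdriver where they are.

Things in the scene. Friction and masses are not known exactly. Their poses are not given: they have to be found in the camera images.
- control_box: Flat grey box with a black top plate, 136 x 136 mm and 30 mm high, fixed to the bench; origin at the centre of its underside. On its top are four round spring keys (green, yellow, blue, red) in a 2 x 2 square, 56 mm apart centre to centre; which colour is at which corner varies.
- green_key_top (a point): Centre of the top face of the green key: round, 26 mm across, upright, 52 mm above the bench when up. Pressed straight down it travels 6 mm; it takes 5 N to push it fully down, and it springs back up.
- yellow_key_top (a point): The same for the yellow key.
- blue_key_top (a point): The same for the blue key.
- red_key_top (a point): The same for the red key (off), which must not be pressed.
- green_key (a joint): Travel of the green key: 0 up, 0.006 m fully down; counts as pressed above 0.0045.
- yellow_key (a joint): The same for the yellow key.
- blue_key (a joint): The same for the blue key.
- red_key (a joint): The same for the red key, which must stay up.
- stand: The laser's stand, fixed to the bench: round dark steel foot 120 mm across, with an upright black tube 32 mm across (grey collar 39 mm) up to 131 mm above the bench. Origin at the centre of the foot's underside, on the tube's axis; z up; y points to the side of the head that has the orange button.
- mast (a joint): How far the telescoping mast (22 mm aluminium tube under the head) is pulled up: 0 down, 0.090 m at the second stop, the hard end of travel. With the squeeze button out, a lock keeps it down at 0. Lifting takes about 3 N; at the first stop, 0.033 to 0.045 m, a spring catch must be pulled through (about 10 N in all). Let go, it sinks back to the first stop by its own weight.
- laser_head: Yellow laser head on top of the mast, which does not turn on the stand: a block 36 mm (x) by 40 mm (y) and 52 mm high (its underside 135 mm, its top 187 mm above the bench while the mast is down), with a black window on its -x side. Axes as the stand's; origin on the mast's axis, 4 mm below the block's underside. Its +y side carries the orange squeeze button, its -y side a flat black rubber pad.
- head_grip (a point): Centre of the laser head block, 30 mm above the head's origin (161 mm above the bench while the mast is down): the middle between the squeeze button and the black pad on the other side. Gripped along y the head measures 45 mm with the button out, 40 mm with it squeezed in; clear on both sides.
- squeeze_button_face (a point): Centre of the outer face of the orange squeeze button, 24 mm wide and 36 mm high, 25 mm from the mast's axis towards the head's +y while it is out.
- squeeze_button (a joint): Travel of the squeeze button into the head: 0 out (standing 5 mm proud), 0.005 m fully in, flush. Its spring pushes back with 3 N at the start and 6.5 N at the end. The lock is free above 0.004.
- tape_measure: Dark green tape measure standing on its foot, 32 x 79 mm and 62 mm high; origin under its centre; to be left alone.
- pack_1: Small clear pack of fasteners with green ends, 60 x 73 mm and 26 mm high; origin under its centre; to be left alone.
- screwdriver_2: Screwdriver with a yellow handle, lying, 202 mm long and 29 mm thick; origin under its centre; to be left alone.
Mind the look-alikes: they are no part of the job. There is more than one size of the stand; the job needs the smallest.

How it is judged:
On the way, in this order (a step that is already met when the one before it is completed fails the run):
1. the green key is pressed (value of joint green_key above 0.0045 m), for 0.05 s.
2. then the yellow key is pressed (value of joint yellow_key above 0.0045 m), for 0.05 s.
3. then the blue key is pressed (value of joint blue_key above 0.0045 m), for 0.05 s.
4. the fingers squeeze the orange button in while the mast is still down (value of joint squeeze_button above 0.004 m and value of joint mast below 0.02 m and contact force between the fingers and laser_head above 3 N), for 0.05 s.
5. the head is pulled up to the second stop (value of joint mast above 0.085 m), for 0.2 s.
At the end, for the whole second after the job is handed in: The mast is within 6 mm of its second stop (joint above 0.084 m of 0.090) and at rest, held there by the gripper's fingers alone (more than 3 N on the head) with the orange button squeezed in at least 4 mm of 5; all keys are up again (value of joint mast above 0.084 m and value of joint squeeze_button above 0.004 m and contact force between the fingers and laser_head above 3 N and linear speed of laser_head below 0.02 m/s and value of joint each of green_key, yellow_key, blue_key, red_key below 0.003 m); the arm keeps its last pose, push and grip.
It fails at once if the red key is pressed (value of joint red_key above 0.003 m).
It fails at once if two of the keys are pressed at once (value of joint each of green_key, yellow_key above 0.003 m or value of joint each of green_key, blue_key above 0.003 m or value of joint each of yellow_key, blue_key above 0.003 m).
It fails at once if the tape measure, the pack or the screwdriver is moved more than 25 mm (distance of any of tape_measure, pack_1, screwdriver_2 from where it was at the start of the episode above 0.025 m).
It also fails if it takes over 64 s, if anything falls off the work surface, if the arm or the gripper's body presses on something with over 40 N, if the wrist force passes 120 N, or if a joint passes its speed limit or range.

## Working session

There is one attempt and no reset: what is moved stays moved. The work goes in short steps, Python scripts to look and compute and a tool call to move; the robot and the scene stay as the last step left them, time stands still between calls to the robot, and variables do not carry over. Pictures are saved under pics/ and viewed, at most 10 in all, crops included, and the job is handed in when it is done.

Besides the shell and the picture viewer there is one more tool, called after "Emit:" in YAML: its name, and indented under it one key for each argument. play_rows: Moves the arm, as the interface text tells. Shift numbers are shares of 300 mm and turn numbers shares of 180 degrees, none past 1 either way. Its arguments: {"type":"object","properties":{"rows":{"type":"string"},"grip":{"type":"number"},"grip_force":{"type":"number"}},"required":["rows"]}

```bash
mkdir -p pics; ls
cat > h.py <<'E'
import numpy as np, cv2, pickle
from rig import robot
def grab(n,tag):
    f=robot.grab_frame(n); cv2.imwrite(f"pics/{tag}.png",cv2.cvtColor(f["image"],cv2.COLOR_RGB2BGR)); pickle.dump(f,open(f"pics/{tag}.pkl","wb")); return f
def ray(f,u,v):
    E=np.array(f["extrinsics"]);R=E[:3,:3];t=E[:3,3]
    return -R.T@t, R.T@np.linalg.inv(np.array(f["K"]))@[u,v,1.]
def plane(f,u,v,z):
    c,d=ray(f,u,v); return c+d*(z-c[2])/d[2]
def proj(f,p):
    E=np.array(f["extrinsics"]);q=np.array(f["K"])@(E[:3,:3]@p+E[:3,3]); return q[:2]/q[2]
E
python3 - <<'E'
from h import *
a=grab("scene","s0");b=grab("side","d0")
cv2.imwrite("pics/both.png",cv2.resize(np.vstack([cv2.imread("pics/s0.png"),cv2.imread("pics/d0.png")]),None,fx=.6,fy=.6))
for f in(a,b): print(ray(f,320,240))
print(robot.observe(), robot.pinch_z)
E
```

```text
pics
(array([-0.36028473, -0.4374818 ,  1.46476322]), array([ 0.51011944,  0.37442301, -0.77435725]))
(array([ 0.19470863, -0.83129057,  1.04364523]), array([ 0.22193382,  0.7277126 , -0.64927884]))
{'time': 0.1, 'joint_positions': array([ 1.32281464,  0.68989454, -0.19452432,  1.566198  ,  0.15728065,
        0.90247529, -0.21510545]), 'qd': array([-0.0011692 , -0.00141607, -0.00088937, -0.00253528, -0.00205322,
        0.00057544, -0.00024595]), 'joint_torque': array([-2.25638651e-03, -5.28497958e+01, -1.27119776e+00, -1.53836524e+01,
       -5.25782187e-02,  2.02651761e-03,  6.86344924e-05]), 'tcp_pos': array([ 0.17360963, -0.59984177,  0.238005  ]), 'tool_rot': array([-7.77700560e-04,  9.90086981e-01,  1.40453338e-01, -1.57598149e-04]), 'wrist_force': array([-0.30075578,  1.04074541,  0.36499829]), 'moment': array([ 0.0684999 , -0.04026828, -0.01907356]), 'grasp_force': 0.0, 'width': 0.08805577772711477} -0.0187
```

View pics/s0.png

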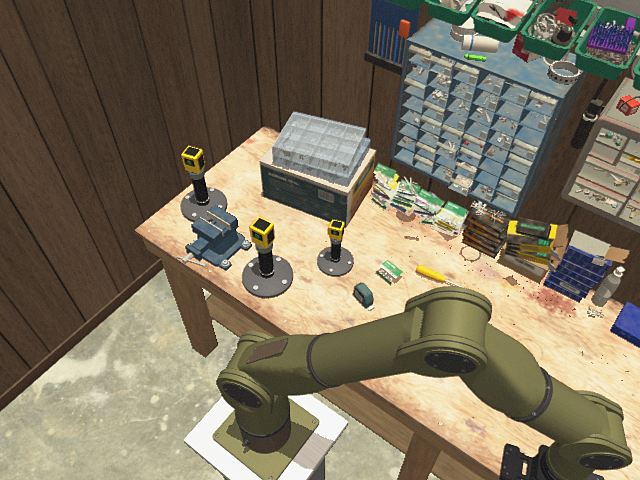

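View pics/d0.png

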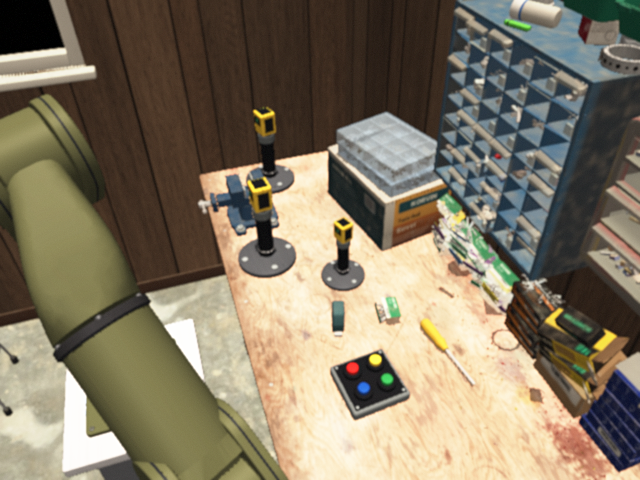

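The scene view shows three stands, with feet at scene (336,260), (266,275) and (203,205), which are side (343,275), (266,257) and (270,178). The control box is hidden from the scene camera but clear in the side view at (370,380), with red (352,369), yellow (375,360), blue (364,388) and green (387,380). The smallest stand looks like the one at scene (336,260). I'll check that by measuring the feet.

```bash
cat > m.py <<'E'
from h import *
a=pickle.load(open("pics/s0.pkl","rb"));b=pickle.load(open("pics/d0.pkl","rb"))
hsv=cv2.cvtColor(b["image"],cv2.COLOR_RGB2HSV)
K={}
for n,lo,hi in[("red",0,8),("yellow",22,33),("blue",105,125),("green",50,75)]:
    m=cv2.inRange(hsv,(lo,150,70),(hi,255,255));m[:345]=0;m[405:]=0;m[:,:330]=0;m[:,412:]=0
    _,l,s,c=cv2.connectedComponentsWithStats(m);i=1+np.argmax(s[1:,4])
    K[n]=plane(b,*c[i],.050);print(n,c[i].round(1),s[i],K[n].round(4))
for p,q in[("red","yellow"),("yellow","green"),("green","blue"),("blue","red")]:print(p,q,np.linalg.norm(K[p]-K[q]).round(4))
# feet: dark grey blob near pixel
for f,nm,pts in((a,"scene",[(336,260),(266,275),(203,205)]),(b,"side",[(343,275),(266,257),(270,178)])):
    h=cv2.cvtColor(f["image"],cv2.COLOR_RGB2HSV);m=cv2.inRange(h,(0,0,0),(179,110,120))
    for (u,v) in pts:
        l=cv2.connectedComponents(m)[1];w=l[v-8:v+9,u-12:u+13];k=np.bincount(w[w>0]).argmax()
        ys,xs=np.where(l==k);g=np.array([plane(f,x,y,.008)[:2] for x,y in zip(xs,ys)])
        print(nm,(u,v),len(xs),xs.min(),xs.max(),ys.min(),ys.max(),"lowest ground row extents",np.ptp(g,0).round(3))
        i=(xs.min(),xs.max());L=plane(f,i[0],ys[xs==i[0]].mean(),.008);R=plane(f,i[1]+1,ys[xs==i[1]].mean(),.008)
        print("   dia",np.linalg.norm(L-R).round(3),"mid",((L+R)/2).round(3))
c1=cv2.resize(a["image"][205:290,290:380],None,fx=4.4,fy=4.4,interpolation=2);c2=cv2.resize(b["image"][210:295,300:390],None,fx=4.4,fy=4.4,interpolation=2)
cv2.imwrite("pics/c1.png",np.hstack([c1,c2])[:,:,::-1])
E
python3 m.py
```

```text
red [352.1 367.9] [346 362  13  13 142] [ 0.4673 -0.1524  0.05  ]
yellow [374.9 358.9] [368 354  14  11 124] [ 0.5239 -0.1463  0.05  ]
blue [363.2 387.7] [357 381  13  14 137] [ 0.4717 -0.2076  0.05  ]
green [386.6 378.9] [381 373  12  13 123] [ 0.5275 -0.2036  0.05  ]
red yellow 0.057
yellow green 0.0573
green blue 0.056
blue red 0.0554
scene (336, 260) 603 317 353 239 276 lowest ground row extents [0.146 0.124]
   dia 0.12 mid [0.553 0.17  0.008]
scene (266, 275) 1199 242 292 242 297 lowest ground row extents [0.197 0.196]
   dia 0.162 mid [0.374 0.307 0.008]
scene (203, 205) 88949 0 639 0 411 lowest ground row extents [2.738 3.211]
   dia 2.197 mid [0.651 0.319 0.008]
side (343, 275) 1002 322 362 240 290 lowest ground row extents [0.12  0.199]
   dia 0.111 mid [0.561 0.17  0.008]
side (266, 257) 2625 211 294 178 276 lowest ground row extents [0.186 0.511]
   dia 0.399 mid [0.371 0.463 0.008]
side (270, 178) 1155 251 293 133 192 lowest ground row extents [0.153 0.399]
   dia 0.153 mid [0.498 0.695 0.008]
```

View pics/c1.png

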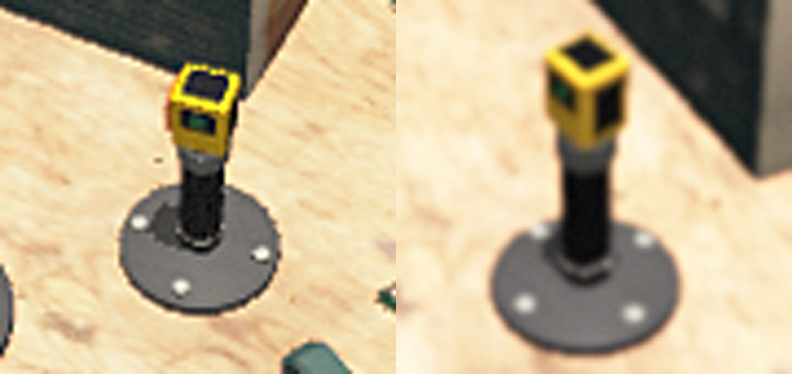

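The head at scene (336,235), with an Ø0.12 m foot, is the smallest stand. The other measurable foot is about 0.16 m, and the third is also larger. The crop shows the window facing the scene camera and the black pad on the side facing the side camera, so the head's yaw is about 25°. The keys form a consistent 56 mm square. I'll move over the box with the fingers shut.

Emit:
play_rows:
  rows: "0.714 -0.526 0.06 0 0 0;0.714 -0.526 0.06 0 0 0;0.714 -0.526 0.06 0 0 0;0.714 -0.526 0.06 0 0 0;0.714 -0.526 0.06 0 0 0;0.714 -0.526 0.06 0 0 0;0.714 -0.526 0.06 0 0 0;0.714 -0.526 0.06 0 0 0"
  grip: -1
  grip_force: 10

```text
time: 0.77
tcp_pos: [0.3394, -0.3842, 0.2204]
tool_rot: [-0.002, 0.989, 0.145, 0.001]
wrist_force: [-0.5, -0.7, 0.6]
width: 0.0373
grasp_force: 0.0
```

Emit:
play_rows:
  rows: "0.714 -0.526 0.06 0 0 0;0.714 -0.526 0.06 0 0 0;0.714 -0.526 0.06 0 0 0;0.714 -0.526 0.06 0 0 0;0.714 -0.526 0.06 0 0 0;0.714 -0.526 0.06 0 0 0;0.714 -0.526 0.06 0 0 0;0.714 -0.526 0.06 0 0 0"

```text
time: 1.43
tcp_pos: [0.5007, -0.174, 0.2023]
tool_rot: [-0.001, 0.99, 0.144, 0.001]
wrist_force: [-0.6, -0.6, -0.6]
width: 0.0002
grasp_force: 0.0
```

```bash
cat >> h.py <<'E'
from scipy.spatial.transform import Rotation as Ro
def to(p,o):
    q=o["tool_rot"];R=Ro.from_quat([*q[1:],q[0]]).as_matrix();return (R.T@(np.array(p)-o["tcp_pos"])/.3).round(3)
KEYS={"green":(.5275,-.2036),"yellow":(.5239,-.1463),"blue":(.4717,-.2076),"red":(.4673,-.1524)}
E
python3 - <<'E'
from h import *
o=robot.observe();print(o["time"],o["tcp_pos"],o["tool_rot"],o["width"],o["wrist_force"])
f=grab("wrist","w1");h=cv2.cvtColor(f["image"],cv2.COLOR_RGB2HSV)
print(ray(f,320,240))
for k,p in KEYS.items(): print(k,proj(f,np.array([*p,.052])).round(1))
E
```

```text
1.4333 [ 0.50067675 -0.17398765  0.20234446] [-9.26723778e-04  9.89577042e-01  1.43996187e-01  1.23139148e-03] 0.00015364721069923483 [-0.58308471 -0.64863711 -0.58564461]
(array([ 0.57927347, -0.15090003,  0.34853478]), array([-0.29754309, -0.09248904, -0.95023379]))
green [366.9 198. ]
yellow [290.7 180.7]
blue [348.8 266.9]
red [278.9 253. ]
```

View pics/w1.png

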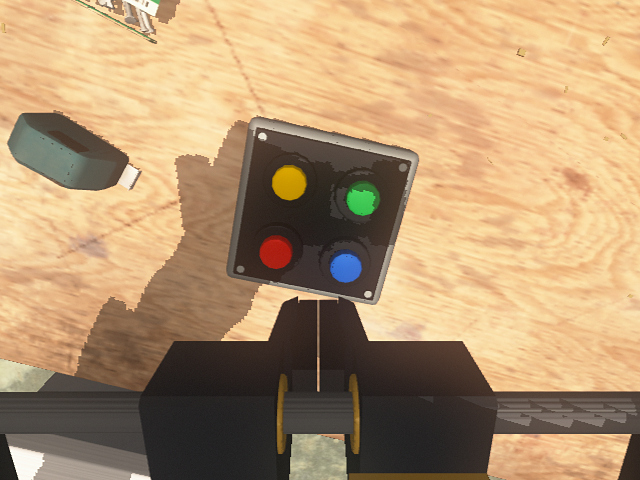

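The wrist view confirms the layout: yellow (289,182), green (362,199), red (276,252), blue (346,267), all within about 4 px of prediction. I'll refine the key positions from this view.

Run:
```python
from h import *
f=pickle.load(open("pics/w1.pkl","rb"));h=cv2.cvtColor(f["image"],cv2.COLOR_RGB2HSV);o=robot.observe()
print(o["tcp_pos"])
for n,lo,hi in[("red",0,8),("yellow",18,33),("blue",100,125),("green",50,75)]:
    m=cv2.inRange(h,(lo,130,70),(hi,255,255));m[:150]=0;m[295:]=0;m[:,:240]=0;m[:,410:]=0
    _,l,s,c=cv2.connectedComponentsWithStats(m);i=1+np.argmax(s[1:,4])
    P=plane(f,*c[i],.052);print(n,s[i],P.round(4),"side",KEYS[n], to([P[0],P[1],.062],o))
```

```text
[ 0.49850705 -0.17712306  0.20235851]
red [259 235  34  34 909] [ 0.4677 -0.1497  0.052 ] side (0.4673, -0.1524) [-0.073 -0.117  0.468]
yellow [ 271  165   36   36 1003] [ 0.5225 -0.1454  0.052 ] side (0.5239, -0.1463) [ 0.106 -0.079  0.468]
blue [330 250  32  33 765] [ 0.471  -0.2048  0.052 ] side (0.4717, -0.2076) [-0.114  0.063  0.468]
green [346 181  34  35 895] [ 0.5265 -0.2003  0.052 ] side (0.5275, -0.2036) [0.068 0.1   0.468]
```

Emit:
play_rows:
  rows: "0.067 0.107 0.2 0 0 0;0.067 0.107 0.3 0 0 0;0.067 0.107 0.4 0 0 0;0.067 0.107 0.481 0 0 0;0.067 0.107 0.481 0 0 0;0.067 0.107 0.481 0 0 0;0.067 0.107 0.481 0 0 0;0.067 0.107 0.481 0 0 0"

```text
time: 2.15
tcp_pos: [0.5266, -0.2046, 0.0606]
tool_rot: [0.001, 0.99, 0.14, 0.001]
wrist_force: [0.2, -0.0, 0.4]
width: 0.0004
grasp_force: 0.0
```

Emit:
play_rows:
  rows: "0 0 0.015 0 0 0;0 0 0.03 0 0 0;0 0 0.037 0 0 0;0 0 0.042 0 0 0;0 0 0.042 0 0 0;0 0 0.042 0 0 0;0 0 0.042 0 0 0;0 0 0.042 0 0 0"

```text
time: 2.82
tcp_pos: [0.5269, -0.2039, 0.0465]
tool_rot: [0.001, 0.99, 0.14, 0.001]
wrist_force: [1.5, -0.6, 5.2]
width: 0.0008
grasp_force: 2.6
```

Emit:
play_rows:
  rows: "0 0 0.005 0 0 0;0 0 0.01 0 0 0;0 0 0.01 0 0 0;0 0 0.01 0 0 0;0 0 0.01 0 0 0;0 0 0.01 0 0 0;0 0 0.01 0 0 0;0 0 0.01 0 0 0"

```text
time: 3.48
tcp_pos: [0.527, -0.2039, 0.0461]
tool_rot: [0.001, 0.99, 0.14, 0.001]
wrist_force: [-4.2, 1.2, 27.8]
width: 0.0004
grasp_force: 14.1
```

Emit:
play_rows:
  rows: "0 0 -0.04 0 0 0;0 0 -0.07 0 0 0;0.02 -0.09 -0.07 0 0 0;0.04 -0.186 -0.07 0 0 0;0.04 -0.186 -0.07 0 0 0;0.04 -0.186 -0.07 0 0 0;0.04 -0.186 -0.07 0 0 0;0.04 -0.186 -0.07 0 0 0"

```text
time: 4.15
tcp_pos: [0.5215, -0.1477, 0.0637]
tool_rot: [0.0, 0.99, 0.14, -0.0]
wrist_force: [-0.0, -0.7, 0.5]
width: 0.0009
grasp_force: 0.0
```

Emit:
play_rows:
  rows: "0 0 0.02 0 0 0;0 0 0.04 0 0 0;0 0 0.055 0 0 0;0 0 0.065 0 0 0;0 0 0.069 0 0 0;0 0 0.069 0 0 0;0 0 0.069 0 0 0;0 0 0.069 0 0 0"

```text
time: 4.82
tcp_pos: [0.522, -0.1476, 0.046]
tool_rot: [0.001, 0.99, 0.14, 0.001]
wrist_force: [-5.3, 0.8, 32.9]
width: 0.0009
grasp_force: 16.5
```

Emit:
play_rows:
  rows: "0 0 -0.04 0 0 0;0 0 -0.07 0 0 0;-0.1 0.06 -0.07 0 0 0;-0.217 0.138 -0.07 0 0 0;-0.217 0.138 -0.07 0 0 0;-0.217 0.138 -0.07 0 0 0;-0.217 0.138 -0.07 0 0 0;-0.217 0.138 -0.07 0 0 0"

```text
time: 5.48
tcp_pos: [0.4717, -0.2031, 0.0638]
tool_rot: [-0.0, 0.99, 0.141, 0.0]
wrist_force: [-0.5, -0.3, 0.1]
width: 0.0004
grasp_force: 0.0
```

Emit:
play_rows:
  rows: "0 0 0.02 0 0 0;0 0 0.04 0 0 0;0 0 0.055 0 0 0;0 0 0.065 0 0 0;0 0 0.069 0 0 0;0 0 0.069 0 0 0;0 0 0.069 0 0 0;0 0 0.069 0 0 0"

```text
time: 6.15
tcp_pos: [0.4719, -0.2033, 0.046]
tool_rot: [0.0, 0.99, 0.141, 0.001]
wrist_force: [-3.7, 3.8, 33.3]
width: 0.0003
grasp_force: 16.5
```

Emit:
play_rows:
  rows: "0 0 -0.13 0 0 0;0 0 -0.26 0 0 0;0 0 -0.4 0 0 0;0.05 -0.1 -0.5 0 0 0;0.1 -0.15 -0.6 0 0 0;0.1 -0.2 -0.7 0 0 0;0.15 -0.25 -0.8 0 0 0;0.2 -0.3 -0.88 0 0 0"
  grip: 1

```text
time: 6.82
tcp_pos: [0.5032, -0.1002, 0.3093]
tool_rot: [0.0, 0.99, 0.14, 0.0]
wrist_force: [0.5, -0.7, 0.6]
width: 0.0514
grasp_force: 0.0
```

Emit:
play_rows:
  rows: "0.4 -0.8 0 0 0 0;0.4 -0.8 0 0 0 0;0.4 -0.8 0 0 0 0;0.4 -0.8 0 0 0 0;0.4 -0.8 0 0 0 0;0.4 -0.8 0 0 0 0;0.4 -0.8 0 0 0 0;0.4 -0.8 0 0 0 0"

```text
time: 7.48
tcp_pos: [0.5511, 0.1703, 0.3063]
tool_rot: [-0.002, 0.989, 0.145, -0.0]
wrist_force: [-0.3, -0.3, -0.0]
width: 0.0883
grasp_force: 0.0
```

Run:
```python
from h import *
robot.grab_frame("wrist");robot.grab_frame("wrist");f=grab("wrist","w2")
o=robot.observe();print(o["tcp_pos"],o["width"],proj(f,np.array([.556,.17,.187])))
s=grab("scene","s1");grab("side","d1")
```

```text
[0.55151667 0.16138375 0.30659514] 0.08827429920664391 [309.64603569 222.91233355]
```

View pics/w2.png

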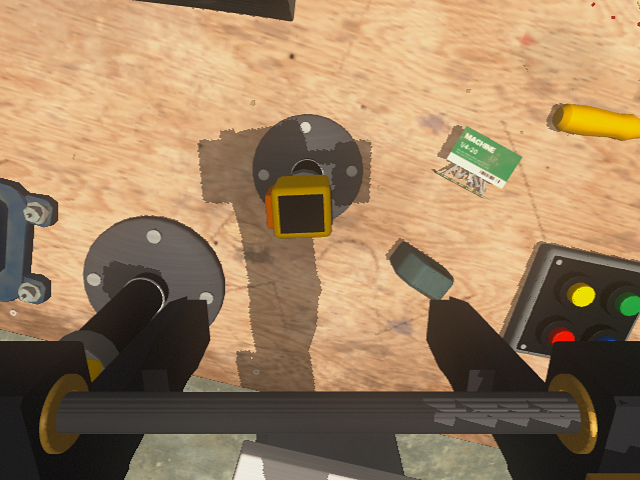

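The head's top square is at (302,214) and the orange button at (269,210), on the tool's -y side. The fingers are already nearly aligned. I'll measure centre and yaw from the top plate.

Run:
```python
from h import *
f=pickle.load(open("pics/w2.pkl","rb"));h=cv2.cvtColor(f["image"],cv2.COLOR_RGB2HSV)
y=cv2.inRange(h,(20,120,70),(35,255,255));d=cv2.inRange(h,(0,0,0),(179,255,75))
for m in(y,d): m[:170]=0;m[245:]=0;m[:,:262]=0;m[:,340:]=0
m=d.copy();_,l,s,c=cv2.connectedComponentsWithStats(m);i=l[214,302];print(s[i])
cn=cv2.findContours((l==i).astype(np.uint8),0,1)[0][0]
r=cv2.minAreaRect(cn);print(r)
P=np.array([plane(f,u,v,.187)[:2] for u,v in cv2.boxPoints(r)])
print(P.round(4),"centre",P.mean(0).round(4))
for k in range(4):
    e=P[(k+1)%4]-P[k];print(np.linalg.norm(e).round(4),np.degrees(np.arctan2(e[1],e[0])).round(1))
og=cv2.inRange(h,(5,150,100),(17,255,255));og[:170]=0;og[245:]=0;og[:,:240]=0;og[:,340:]=0
ys,xs=np.where(og);print("orange",xs.min(),xs.max(),ys.min(),ys.max())
ys,xs=np.where(y);print("yellow",xs.min(),xs.max(),ys.min(),ys.max())
q=robot.observe()["tool_rot"];R=Ro.from_quat([*q[1:],q[0]]).as_matrix();print(R.round(3),robot.observe()["tcp_pos"])
print("yawtool y",np.degrees(np.arctan2(R[1,1],R[0,1])))
Q=cv2.findContours(y,0,1)[0];Q=max(Q,key=cv2.contourArea);print(cv2.approxPolyDP(Q,3,True)[:,0].tolist())
for n in("s1","d1"):
    g=pickle.load(open(f"pics/{n}.pkl","rb"));print(n,proj(g,np.array([*P.mean(0),.187])))
```

```text
[ 278  194   46   40 1641]
((301.08447265625, 213.4362030029297), (37.64081954956055, 44.15896224975586), 86.633544921875)
[[0.568  0.1951]
 [0.5777 0.1677]
 [0.5533 0.159 ]
 [0.5432 0.1872]] centre [0.5605 0.1772]
0.0291 -70.4
0.0259 -160.3
0.03 109.7
0.026 17.7
orange 265 273 186 228
yellow 271 331 175 238
[[ 0.961  0.275 -0.001]
 [ 0.275 -0.961 -0.002]
 [-0.001  0.002 -1.   ]] [0.5518567  0.16041393 0.30711229]
yawtool y -74.02596154309329
[[279, 177], [271, 192], [275, 235], [328, 235], [331, 215], [327, 176]]
s1 [336.47186156 224.13492759]
d1 [341.69893296 221.92333558]
```

Run:
```python
from h import *
for n,u0,v0 in(("s0",336,224),("d0",343,222)):
    f=pickle.load(open(f"pics/{n}.pkl","rb"));h=cv2.cvtColor(f["image"],cv2.COLOR_RGB2HSV)
    w=h[v0-14:v0+30,u0-14:u0+15]
    y=cv2.inRange(w,(18,110,60),(36,255,255))
    d=cv2.inRange(w,(0,0,0),(179,255,90))
    # black panel enclosed by yellow: fill holes of yellow and take topmost hole
    cs,hi=cv2.findContours(y,cv2.RETR_CCOMP,1)
    for c,k in zip(cs,hi[0]):
        if k[3]>=0 and len(c)>4:
            (cx,cy),sz,_=cv2.minAreaRect(c);print(n,"hole",cx+u0-14,cy+v0-14,sz,plane(f,cx+u0-14,cy+v0-14,.187).round(4))
o=robot.observe()
print(to([.561,.1765,.187],o),o["tcp_pos"])
```

```text
s0 hole 334.55882453918457 232.26470565795898 (9.943960189819336, 5.5783185958862305) [0.5311 0.1633 0.187 ]
s0 hole 336.5294132232666 223.8823528289795 (10.6715669631958, 7.276068687438965) [0.5615 0.1777 0.187 ]
d0 hole 348.0 234.0 (6.0, 12.0) [0.5591 0.1276 0.187 ]
d0 hole 343.00000190734863 221.50000095367432 (7.77817440032959, 6.363960266113281) [0.5642 0.1778 0.187 ]
[ 0.045 -0.044  0.4  ] [0.5518567  0.16041393 0.30711229]
```

Three views agree on the head centre at (0.562, 0.1775) with the tool needing +4° of yaw. I'll align above, then descend.

Emit:
play_rows:
  rows: "0.048 -0.046 0.05 0 0 -0.022;0.048 -0.046 0.1 0 0 -0.022;0.048 -0.046 0.15 0 0 -0.022;0.048 -0.046 0.2 0 0 -0.022;0.048 -0.046 0.25 0 0 -0.022;0.048 -0.046 0.25 0 0 -0.022;0.048 -0.046 0.25 0 0 -0.022;0.048 -0.046 0.25 0 0 -0.022"

```text
time: 8.4
tcp_pos: [0.5626, 0.1792, 0.2333]
tool_rot: [0.0, 0.985, 0.174, 0.001]
wrist_force: [0.1, 0.2, -0.5]
width: 0.0883
grasp_force: 0.0
```

Run:
```python
from h import *
f=grab("wrist","w3");o=robot.observe();print(o["tcp_pos"],to([.562,.1775,.142],o))
q=o["tool_rot"];R=Ro.from_quat([*q[1:],q[0]]).as_matrix();print("yaw",np.degrees(np.arctan2(R[1,1],R[0,1])))
h=cv2.cvtColor(f["image"],cv2.COLOR_RGB2HSV);d=cv2.inRange(h,(0,0,0),(179,255,75))
u,v=proj(f,np.array([.562,.1775,.187])).round().astype(int);_,l,s,c=cv2.connectedComponentsWithStats(d);i=l[v,u];print(u,v,s[i])
r=cv2.minAreaRect(cv2.findContours((l==i).astype(np.uint8),0,1)[0][0]);print(r)
P=np.array([plane(f,a,b,.187)[:2] for a,b in cv2.boxPoints(r)]);print(P.mean(0))
for k in range(4):
    e=P[(k+1)%4]-P[k];print(np.linalg.norm(e).round(4),np.degrees(np.arctan2(e[1],e[0])).round(1))
```

```text
[0.56268952 0.1795739  0.23355808] [-0.005  0.006  0.305]
yaw -69.96116186323576
320 277 [ 292  256   59   48 2693]
((320.54888916015625, 279.20318603515625), (58.07196807861328, 46.79792022705078), 1.2188752889633179)
[0.56059578 0.17694818]
0.026 17.7
0.0291 -71.3
0.026 -159.8
0.0303 108.6
```

View pics/w3.png

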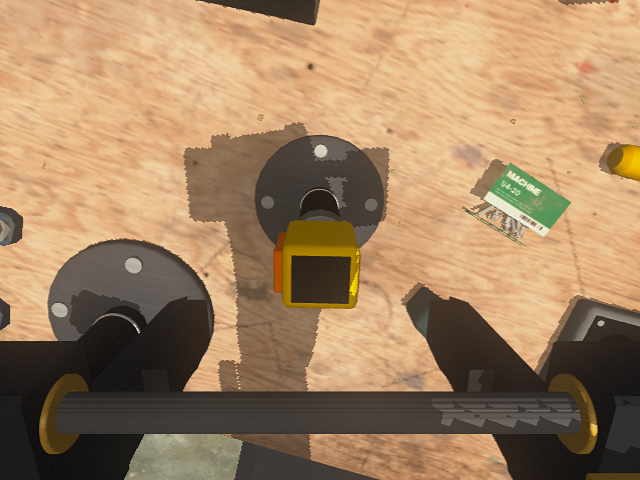

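The head is centred between the fingers at (320,279), with the orange button on the left at (278,262) and clearance on both sides. I'll descend and then squeeze.

Emit:
play_rows:
  rows: "-0.005 0.007 0.05 0 0 0;-0.005 0.007 0.1 0 0 0;-0.005 0.007 0.16 0 0 0;-0.005 0.007 0.21 0 0 0;-0.005 0.007 0.26 0 0 0;-0.005 0.007 0.303 0 0 0;-0.005 0.007 0.303 0 0 0;-0.005 0.007 0.303 0 0 0"

```text
time: 9.12
tcp_pos: [0.5615, 0.1775, 0.142]
tool_rot: [0.0, 0.985, 0.174, 0.0]
wrist_force: [0.2, 0.5, 0.9]
width: 0.0881
grasp_force: 0.0
```

Emit:
play_rows:
  rows: "0 0 0 0 0 0;0 0 0 0 0 0;0 0 0 0 0 0;0 0 0 0 0 0;0 0 0 0 0 0;0 0 0 0 0 0;0 0 0 0 0 0;0 0 0 0 0 0"
  grip: -1
  grip_force: 30

```text
time: 9.78
tcp_pos: [0.5613, 0.1775, 0.1417]
tool_rot: [0.0, 0.985, 0.174, 0.0]
wrist_force: [0.8, -0.6, 1.1]
width: 0.04
grasp_force: 29.9
```

Emit:
play_rows:
  rows: "0 0 -0.015 0 0 0;0 0 -0.04 0 0 0;0 0 -0.07 0 0 0;0 0 -0.1 0 0 0;0 0 -0.13 0 0 0;0 0 -0.16 0 0 0;0 0 -0.19 0 0 0;0 0 -0.22 0 0 0"
  grip_force: 40

```text
time: 10.45
tcp_pos: [0.5613, 0.1775, 0.2088]
tool_rot: [0.0, 0.985, 0.174, 0.0]
wrist_force: [1.9, 0.4, -4.9]
width: 0.0403
grasp_force: 39.9
```

Emit:
play_rows:
  rows: "0 0 -0.02 0 0 0;0 0 -0.04 0 0 0;0 0 -0.06 0 0 0;0 0 -0.075 0 0 0;0 0 -0.081 0 0 0;0 0 -0.081 0 0 0;0 0 -0.081 0 0 0;0 0 -0.081 0 0 0"

```text
time: 11.12
tcp_pos: [0.5613, 0.1775, 0.2317]
tool_rot: [0.0, 0.985, 0.175, -0.0]
wrist_force: [1.8, 0.1, -3.7]
width: 0.0397
grasp_force: 39.9
```

Emit:
play_rows:
  rows: "0 0 -0.003 0 0 0;0 0 -0.004 0 0 0;0 0 -0.004 0 0 0;0 0 -0.004 0 0 0;0 0 -0.004 0 0 0;0 0 -0.004 0 0 0;0 0 -0.004 0 0 0;0 0 -0.004 0 0 0"

```text
time: 11.78
tcp_pos: [0.5612, 0.1775, 0.2318]
tool_rot: [0.0, 0.985, 0.175, -0.0]
wrist_force: [5.6, 1.7, -13.4]
width: 0.0398
grasp_force: 39.9
```

Run:
```python
from h import *
f=grab("scene","s2");grab("side","d2");o=robot.observe();print(o["tcp_pos"],o["wrist_force"],o["width"],o["grasp_force"])
g=cv2.imread("pics/d2.png")
cv2.imwrite("pics/c2.png",np.hstack([cv2.resize(x,(400,400)) for x in(cv2.imread("pics/s2.png")[160:290,270:400],g[160:300,270:410])]))
```

```text
[0.56121518 0.17747606 0.2318104 ] [  4.78832985   0.31112105 -13.30834058] 0.040044628701922186 39.89427991211414
```

View pics/c2.png

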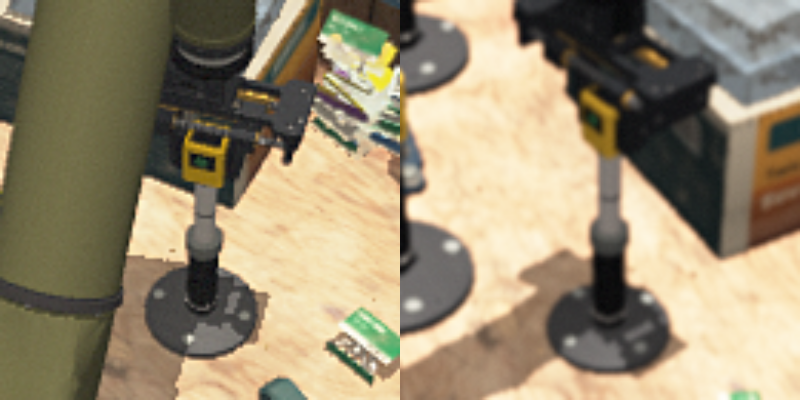

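The head is up with the mast extended. The tool stopped rising after 90.1 mm while the pull rose to 13 N, so it is at the hard stop. The width is 40 mm, so the button is squeezed. Handing in.

```bash
python3 -c "
from rig import robot
print(robot.close_job())"
```

```text
the job is handed in; nothing more can be done
None
```

I pressed the green, yellow and blue keys fully down in that order, then gripped the smallest stand's head with its button squeezed and pulled it to the second stop (90 mm); I handed the job in still holding it there, and no verdict came back.

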